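# Uncover the clamp nut and find the socket that fits it

## Task

Lift the grey cover off the power module's clamp nut and hang it by its handle on the hook of the stand. Then try the two sockets from the black tray on the hex nut: one is too small and must end up standing upright in the tray, the other goes right down over the nut to the washer. Finish with the fitting socket still in your grip, fully seated and upright on the nut, and leave everything else on the bench where it is.

Things in the scene. Friction and masses are not known exactly. Their poses are not given: they have to be found in the camera images.
- cover_grip (a point): grey plastic cover, 120 g, loose over the nut on the module top: square cap 56 x 56 mm, 34 tall, 3 mm walls, open below, with a window-frame handle on top. Point: centre of the handle's grip bar, 95 mm above the cover's rim. The bar is 62 mm long (y), 12 thick (x: pinch it across x from above), 30 tall (80 to 110 mm above the rim). z is up at the start
- cover_window (a point): centre of the window under that grip bar, 57 mm above the cover's lower rim (38 mm under cover_grip), same axes. The window is open along x, 46 mm wide (y) and 46 mm tall (34 to 80 mm above the rim)
- hook_seat (a point): where a handle hangs: top of the steel hook's level arm, half-way along it, 164 mm above the bench. The hook points along its -x, z up. The arm is an 8 mm round bar: it runs 42 mm along +x from this point to an upright post that ends at the arm's height, and 36 mm along -x, where it turns up; the tip ends 46 mm out along -x, 14 mm higher than this point
- hook: the fixed hook stand; origin on the bench under its 8 mm post, same axes as hook_seat. Foot 100 x 100 x 10 mm
- module: the fixed power module: aluminium finned block 120 (x) x 100 (y) mm, flat top 45 mm above the bench, a 14 mm wide strip of parts 6 mm high along each x edge; origin under its centre
- nut_seat (a point): nut axis at the top of its washer (34 dia, 3 thick; 48 mm above the bench), mid module; z up, x normal to a nut flat. The fixed hex nut stands on it: 19 mm across flats, 12 tall, top 4 mm bevelled. A fitting socket, flats in line, has 1 mm play each side and goes down till its bottom rests on this face; the other is too small and stops 8 mm or more higher
- tray: fixed black open tray 200 (x) x 100 (y) mm, inner floor 4 mm above the bench, rim 12 mm high; origin under its centre. The two sockets stand in it side by side along x, about 90 mm apart, in either order
- socket_a (a point): one of two plain steel sockets, alike outside: upright hex prism, 30 mm across flats, 55 mm tall, 180 g, dark square on its closed top. Point at its centre, 27.5 mm above its bottom; z up its axis, x normal to one of the six outer flats. The hex opening in the bottom is 25 mm deep, its flats parallel to the outer flats; its unknown size differs between the two
- socket_b (a point): one of two plain steel sockets, alike outside: upright hex prism, 30 mm across flats, 55 mm tall, 180 g, dark square on its closed top. Point at its centre, 27.5 mm above its bottom; z up its axis, x normal to one of the six outer flats. The hex opening in the bottom is 25 mm deep, its flats parallel to the outer flats; its unknown size differs between the two
- flux_mid (a point): bystander, leave it alone: small bottle, 30 dia x 60 tall, standing; point at its centre
- reel_mid (a point): bystander, leave it alone: aluminium solder reel, 56 dia x 40 tall, on its flange; point at its centre
- board_mid (a point): bystander, leave it alone: small green circuit board 80 x 55 lying flat; point at its centre
- driver_grip (a point): bystander, leave it alone: screwdriver 170 long lying flat; point in its handle
- jar_mid (a point): bystander, leave it alone: small pale jar 44 dia x 45 tall; point at its centre
- cleaner_mid (a point): bystander, leave it alone: dark soldering-tip cleaner pot 68 dia, 52 tall; point at its centre
Mind the look-alikes: they are no part of the job. Leave any green, pink or red look-alike of the part that bears cover_grip alone.

How it is judged:
By the outcome, as a careful person would: the job done as asked, in the order asked, and still so for the second after the job is handed in, while the arm keeps its last pose, push and grip.
It also fails if it takes over 64 s, if anything falls off the work surface, if the arm or the gripper's body presses on something with over 40 N, if the wrist force passes 120 N, or if a joint passes its speed limit or range.

## Robot

A 7-joint arm with a two-finger parallel gripper is mounted at the origin on the work surface. World frame = base frame: x ahead of the robot, y to its left, z up, the work surface at z = 0. Lengths are in m, angles in rad, forces in N, time in s.
With the tool pointing down it reaches from about 0.4 to 0.85 m from the base axis. Payload 10.4 kg.
Tool frame: the origin (TCP) lies midway between the tips of the shut fingers; the grasp point (between the pads) lies 19 mm behind it (r.grasp_offset is the distance from the TCP to the grasp point, in m); z points along the fingers, y is the line along which they close (so a half turn about z gives the same grasp; the last joint's range is limited). The gripper opens to 87 mm and grips with 3 to 60 N. Pads are 19 mm wide; open, the fingers measure 117 mm over their backs; the gripper's body (75 mm by 190 mm) begins 51 mm behind the grasp point.
Start: joints at [-1.183, 0.332, -0.065, 1.46, 0.022, 1.35, -0.088], TCP at [0.25, 0.573, 0.223] pointing down, gripper open.
Joint ranges: [-2.6, 2.6], [-0.5, 2.12], [-1.47, 1.34], [0.16, 2.42], [-1.27, 4.41], [0.06, 2.06], [-2.6, 2.6]. Speed limits (rad/s): [2.22, 2.22, 2.79, 2.79, 3.14, 3.14, 3.14].

## Interface

Orientations are given as a unit quaternion [x, y, z, w].
In Python, from bench import r gives the robot as it stands.
- The arm moves only by the tool drive_tool, never from a script. Its argument "moves" is a list that holds one entry, the list of rows, each a list of 7 numbers: the shift along the tool's x, y, z in m, then the turn, a rotation vector about the tool's x, y, z in rad, then the opening, from 0 (shut) to 1 (fully open). In form: [[[tx, ty, tz, ax, ay, az, jaw], ...]]. A call has 1 to 10 rows; each row shifts and turns the commanded pose from where the row before left it, along the tool's axes as they then stand; what a row does not reach is not made up. A row lasts 1/10 s, in which the tool goes at most 50 mm and 8.59 degrees, less where a joint would pass 70% of its speed; a pose out of reach is approached as far as the arm can. A call is refused whole if a number of a shift passes 0.05 or a number of a turn 0.15, either way. A call with a gripper value outside its range is refused whole. The fingers move at their own pace and stop on an object; "squeeze" is the grip in N (left out, the last holds). Time passes only in rows, so rows that do not move let the fingers close. It gives the time, the measured TCP pose, the force, the opening and the grip force at its end, in the units of the state.
- r.read_state(): the state, without advancing time (a new reading comes with each control period).
- r.camera(name): name is "scene" or "top" or "wrist"; returns the picture (480x640x3 uint8, red, green, blue); there is no depth.
- r.camera_info(name): a dict with "mtx" (3x3 intrinsics, pixels), "rvec" (rotation vector, rad) and "tvec" (3), from world to camera coordinates, as OpenCV has them; the wrist camera has in their place "T_tool_cam" (4x4, takes a point from camera to tool coordinates, whose origin is the TCP and whose axes are the flange's). Camera axes: x right, y down, z forward; pixel columns grow to the right and rows downward; lengths in m; the calibration is good to about 2 mm. A picture is of the moment at which its call begins: read the wrist's pose just before it. camera_info takes no time and is no camera call.
- r.close_job(): hands the job in; it is judged then, once.
Trained networks look in the newest picture that a camera, given by its name, has taken for a name from the list of things; names that differ only in an ending like _2 or _b are one class to them, and where a whole thing is asked for, a point or a joint stands for the part that bears it (a point fixed in the world has none). Each returns a list of dicts, best first, with "conf" (0 to 1); they miss things now and then, are a little off and sometimes report something else, mostly with a low value. They report only what shows in the picture. A call takes as long as a camera call. They do not tell look-alikes from the thing itself.
- r.find_in(camera, query): "bbox" ([left, top, right, bottom] in pixels, round what is visible of it).
- r.place_of(camera, query): "at" ([column, row] in pixels: a listed point, or the origin of a listed thing).
The state is a dict: "time": time; "joint_positions": joint angles; "joint_vel": joint speeds; "joint_torque": joint torques, N m; "ee_pos": TCP position; "eef_rot": TCP orientation; "ft_force": force on the tool from outside, world axes, zero at the start; "torque": the same for the moment, N m; "width": finger opening in m; "grip_force": force on a finger pad.
Only numpy, scipy, OpenCV 4.12 (cv2) and the standard library are available. Lean on these libraries where they do the work, as an engineer would, in place of code of your own. Each camera call takes 0.05 s, during which the arm holds its last target. There are 200 camera calls.

## Working session

There is one attempt and no reset: what is moved stays moved. The work goes in short steps, Python scripts to look and compute and a tool call to move; the robot and the scene stay as the last step left them, time stands still between calls to the robot, and variables do not carry over. Pictures are saved under pics/ and viewed, at most 10 in all, crops included, and the job is handed in when it is done.

Besides the shell and the picture viewer there is one more tool, called after "Emit:" by a JSON object that holds its "fn" and its "kwargs", one argument or row to a line. drive_tool: Moves the arm, as the interface text tells. Its arguments: {"type":"object","properties":{"moves":{"type":"array"},"squeeze":{"type":"number"}},"required":["moves"]}

```bash
mkdir -p pics; ls; cat > h.py <<'E'
import numpy as np, cv2
from scipy.spatial.transform import Rotation as R
from bench import r
def proj(cam, st=None):
    i=r.camera_info(cam); K=np.array(i["mtx"])
    if "rvec" in i:
        Rm=cv2.Rodrigues(np.array(i["rvec"],float))[0]; t=np.array(i["tvec"],float).reshape(3)
    else:
        T=np.eye(4); T[:3,:3]=R.from_quat(st["eef_rot"]).as_matrix(); T[:3,3]=st["ee_pos"]
        W=np.linalg.inv(T@np.array(i["T_tool_cam"])); Rm=W[:3,:3]; t=W[:3,3]
    return K@np.c_[Rm,t]
def tri(Ps,uvs):
    A=[]
    for P,(u,v) in zip(Ps,uvs): A+=[u*P[2]-P[0],v*P[2]-P[1]]
    X=np.linalg.svd(np.array(A))[2][-1]; return X[:3]/X[3]
def onz(P,uv,z):
    u,v=uv; A=np.array([u*P[2]-P[0],v*P[2]-P[1]])
    return np.r_[np.linalg.solve(A[:,:2],-A[:,2]*z-A[:,3]),z]
def px(P,X):
    q=P@np.r_[X,1]; return q[:2]/q[2]
def save(n,im,s=1): cv2.imwrite(f"pics/{n}.png",cv2.resize(im[...,::-1],None,fx=s,fy=s,interpolation=cv2.INTER_CUBIC))
E
cat > a.py <<'E'
from h import *
for c in("scene","top"):
    im=r.camera(c); save(c+"0",im); np.save(c+".npy",im)
    print(c, proj(c).round(2).tolist())
    for q in("cover_grip","cover_window","hook_seat","hook","module","nut_seat","tray","socket_a","reel_mid","jar_mid","flux_mid","cleaner_mid"):
        print(q,[([round(x) for x in d["at"]],round(d["conf"],2)) for d in r.place_of(c,q)[:4]])
print(r.camera_info("wrist")); print(r.read_state())
E
python3 a.py
```

```text
pics
scene [[363.02, 509.81, -199.5, 193.01], [108.02, -164.97, -593.52, 311.3], [-0.4, 0.64, -0.65, 1.52]]
cover_grip [([354, 315], 0.96), ([270, 232], 0.66), ([202, 242], 0.64), ([353, 240], 0.59)]
cover_window [([208, 251], 0.86), ([356, 326], 0.86), ([271, 250], 0.8), ([353, 252], 0.66)]
hook_seat [([381, 164], 0.74), ([268, 267], 0.27)]
hook [([391, 219], 0.92), ([268, 234], 0.7)]
module [([272, 285], 0.67)]
nut_seat [([270, 265], 0.75)]
tray [([218, 378], 0.83), ([268, 266], 0.61)]
socket_a [([246, 374], 0.89), ([196, 360], 0.63)]
reel_mid [([301, 205], 0.75)]
jar_mid [([429, 267], 0.92), ([217, 377], 0.73), ([391, 220], 0.72)]
flux_mid [([296, 338], 0.86)]
cleaner_mid []
top [[47.73, -583.31, -322.77, 477.64], [-536.39, 6.36, -335.31, 685.81], [0.16, 0.0, -0.99, 1.4]]
cover_grip [([370, 348], 0.96), ([298, 336], 0.72), ([351, 284], 0.55)]
cover_window [([368, 346], 0.87), ([297, 332], 0.73), ([351, 285], 0.72), ([297, 235], 0.71)]
hook_seat [([212, 238], 0.81), ([449, 240], 0.58)]
hook [([211, 238], 0.91), ([452, 240], 0.66)]
module [([347, 292], 0.72)]
nut_seat [([346, 292], 
[... 759 characters left out ...]
oint_positions': array([-1.18260047,  0.33219924, -0.06466981,  1.46011232,  0.02159317,
        1.34987988, -0.08850173]), 'joint_vel': array([ 0.00116803, -0.00042565, -0.00064136, -0.00179624, -0.00103992,
        0.00069485,  0.00113385]), 'joint_torque': array([-2.83019381e-04, -6.23040676e+01,  2.44447344e-02, -3.90130234e+01,
       -6.11714576e-02,  3.15346895e-02, -1.05639256e-05]), 'ee_pos': array([0.24959376, 0.57302474, 0.22257004]), 'eef_rot': array([2.03970578e-01, 9.78977018e-01, 4.80058404e-05, 1.40929037e-06]), 'ft_force': array([-0.9467101 , -0.7218388 ,  0.45656252]), 'torque': array([ 0.0045742 , -0.03833528,  0.0636053 ]), 'grip_force': 0.0, 'width': 0.08646499188485593}
```

View pics/scene0.png

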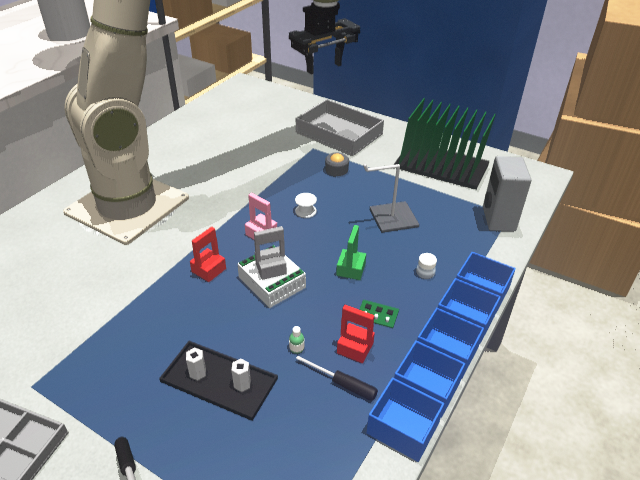

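View pics/top0.png

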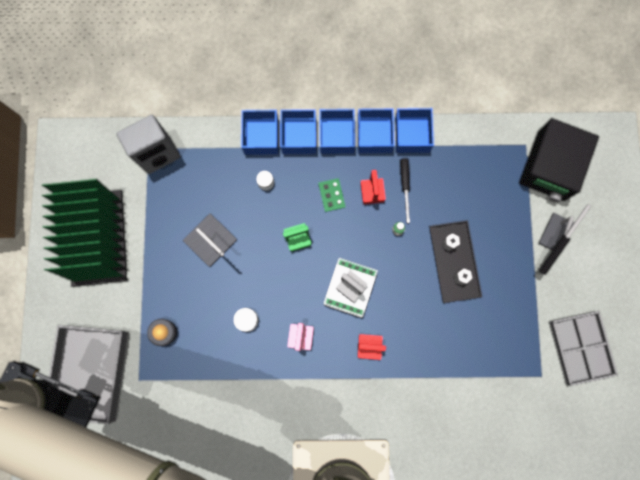

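The scene shows five covers: red at scene px (208,255), pink (260,215), green (352,255), red (355,330), and grey (270,250) sitting on the module. Only the grey one at (270,250) (top px (351,286)) matches. Sockets are at scene (196,363) and (241,375), the hook at (381,165).

```bash
cat > b.py <<'E'
from h import *
Ps=proj("scene");Pt=proj("top")
for n,a,b in(("grip",(270,232),(351,284)),("window",(271,250),(351,285)),("hookseat",(381,164),(212,238)),("hook",(391,219),(211,238)),("module",(272,285),(347,292)),("nut",(270,265),(346,292))):
    X=tri([Ps,Pt],[a,b]); print(n,X.round(3),[ (px(P,X)-c).round(1).tolist() for P,c in((Ps,a),(Pt,b))])
for uv in((453,241),(465,276)): print("sock top",onz(Pt,uv,.059))
for uv in((196,351),(240,363)): print("sock top sc",onz(Ps,uv,.059))
print("tray",onz(Pt,(456,264),0),onz(Ps,(218,378),0))
s=np.load("scene.npy");t=np.load("top.npy")
def cr(im,x,y,w,h): return cv2.resize(im[y:y+h,x:x+w],(400,300),interpolation=cv2.INTER_CUBIC)
m=np.vstack([np.hstack([cr(s,340,140,120,90),cr(t,170,205,100,75)]),np.hstack([cr(s,220,215,120,90),cr(t,310,250,80,60)])])
save("crops",m)
E
python3 b.py
```

```text
grip [ 0.481 -0.026  0.145] [[-1.6, 0.2], [-0.9, -1.1]]
window [ 0.483 -0.028  0.097] [[-1.5, 0.2], [-0.8, -1.0]]
hookseat [0.583 0.286 0.178] [[0.2, -0.1], [0.1, 0.2]]
hook [0.612 0.323 0.002] [[1.1, -0.2], [0.6, 0.9]]
module [ 0.476 -0.022 -0.019] [[-1.4, 0.2], [-0.8, -1.0]]
nut [ 0.471 -0.018  0.039] [[-1.2, 0.1], [-0.7, -0.8]]
sock top [ 0.59048075 -0.28522173  0.059     ]
sock top [ 0.503464   -0.31059358  0.059     ]
sock top sc [ 0.50559678 -0.29904991  0.059     ]
sock top sc [ 0.59178568 -0.27653015  0.059     ]
tray [ 0.54071228 -0.30315563  0.        ] [ 0.54684669 -0.29411687  0.        ]
```

View pics/crops.png

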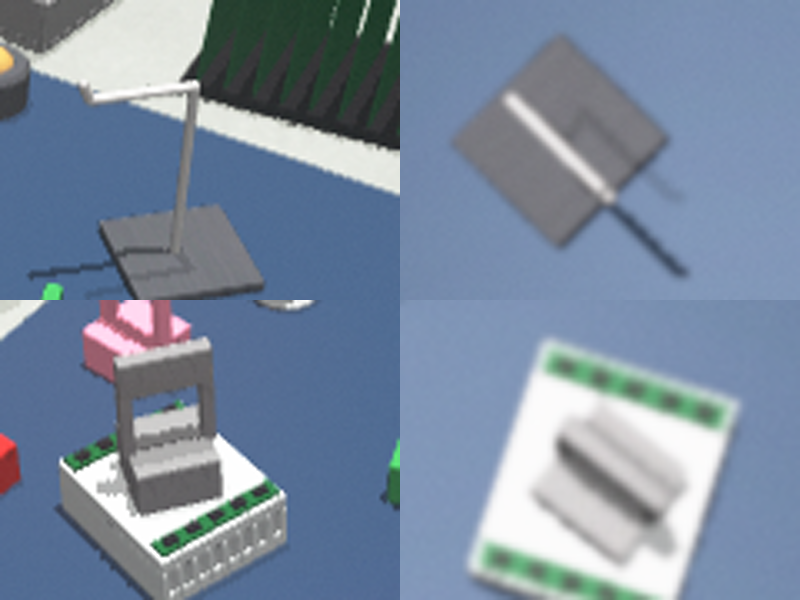

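The crops show that:
- the hook arm runs from the post top at top px (197,229) to the tip at (223,255);
- the grey cover sits on the white module, turned about -38°, with the module itself at about -16°.

I'll move above the cover and look with the wrist camera.

Emit:
{"fn": "drive_tool", "kwargs": {
  "moves": [
    [[-0.03, -0.033, -0.012, 0, 0, 0, 1], [-0.032, -0.033, -0.012, 0, 0, 0, 1], [-0.032, -0.033, -0.012, 0, 0, 0, 1], [-0.032, -0.033, -0.012, 0, 0, 0, 1], [-0.032, -0.033, -0.012, 0, 0, 0, 1], [-0.032, -0.033, -0.01, 0, 0, 0, 1], [-0.032, -0.033, -0.01, 0, 0, 0, 1], [-0.032, -0.033, 0, 0, 0, 0, 1], [-0.032, -0.033, 0, 0, 0, 0, 1], [-0.032, -0.033, 0, 0, 0, 0, 1]]
  ]
}}

```text
time: 2.3
ee_pos: [0.4097, 0.1416, 0.3029]
eef_rot: [0.204, 0.979, 0.001, 0.0]
ft_force: [0.7, 0.1, 0.2]
width: 0.0875
grip_force: 0.0
```

Emit:
{"fn": "drive_tool", "kwargs": {
  "moves": [
    [[-0.032, -0.032, 0, 0, 0, 0.14, 1], [0, 0, 0, 0, 0, 0.14, 1], [0, 0, 0, 0, 0, 0.14, 1], [0, 0, 0, 0, 0, 0.14, 1], [0, 0, 0, 0, 0, 0.14, 1], [0, 0, 0, 0, 0, 0.14, 1], [0, 0, 0, 0, 0, 0.14, 1], [0, 0, 0, 0, 0, 0.14, 1], [0, 0, 0, 0, 0, 0.14, 1], [0, 0, 0, 0, 0, 0.14, 1]]
  ]
}}

```text
time: 3.3
ee_pos: [0.4259, 0.1013, 0.3027]
eef_rot: [0.788, 0.615, 0.0, -0.0]
ft_force: [0.3, -0.3, 0.3]
width: 0.0868
grip_force: 0.0
```

```bash
cat >> h.py <<'E'
def axes(st): return R.from_quat(st["eef_rot"]).as_matrix()
def yaw(st): v=axes(st)[:,1]; return np.degrees(np.arctan2(v[1],v[0]))
def go(p,yd=None,st=None):
    st=st or r.read_state(); d=axes(st).T@(np.array(p)-st["ee_pos"])
    print("shift",d.round(4), "turn" , None if yd is None else round(-np.radians(((yd-yaw(st)+90)%180)-90),3), "yaw",yaw(st).round(1),"pos",st["ee_pos"].round(4),"t",st["time"])
E
python3 - <<'E'
from h import *
Pt=proj("top")
a,b=onz(Pt,(197.5,229),.164),onz(Pt,(223,255),.17);print(a,b,np.degrees(np.arctan2(*(a-b)[1::-1])),np.linalg.norm(a-b))
go([.46,-.06,.30],-38)
E
```

```text
[0.60678272 0.32324707 0.164     ] [0.54494142 0.26237383 0.17      ] 44.54801572262765 0.08698217481449634
shift [-0.1482  0.0724  0.0026] turn 0.417 yaw -14.1 pos [0.4259 0.1013 0.3027] t 3.3
```

Emit:
{"fn": "drive_tool", "kwargs": {
  "moves": [
    [[-0.037, 0.028, 0, 0, 0, 0, 1], [-0.037, 0.028, 0, 0, 0, 0, 1], [-0.036, 0.028, 0, 0, 0, 0, 1], [0, 0, 0, 0, 0, 0.14, 1], [0, 0, 0, 0, 0, 0.14, 1], [0, 0, 0, 0, 0, 0.137, 1], [0, 0, 0, 0, 0, 0, 1]]
  ]
}}

```text
time: 4.0
ee_pos: [0.4813, -0.0256, 0.3026]
eef_rot: [0.898, 0.44, 0.0, -0.0]
ft_force: [0.1, -0.0, -0.1]
width: 0.0871
grip_force: 0.0
```

```bash
cat > c.py <<'E'
from h import *
import sys
st=r.read_state(); im=r.camera("wrist"); n=sys.argv[1]; save(n,im); np.save(n+".npy",im)
P=proj("wrist",st); np.save(n+"_P.npy",P)
for q in sys.argv[2:]:
    for d in r.place_of("wrist",q)[:3]: print(q,np.round(d["at"],1),round(d["conf"],2))
go(st["ee_pos"],None,st)
E
python3 c.py w1 cover_grip cover_window nut_seat module
```

```text
cover_grip [607.2  85.7] 0.86
cover_grip [234.9 332.1] 0.85
cover_grip [326.9 220.4] 0.76
cover_window [148.1 177.3] 0.96
cover_window [329.3 213.7] 0.8
cover_window [584.4  90.2] 0.8
nut_seat [498.5 330. ] 0.65
shift [0. 0. 0.] turn None yaw -37.8 pos [ 0.4813 -0.0256  0.3026] t 4.0
```

View pics/w1.png

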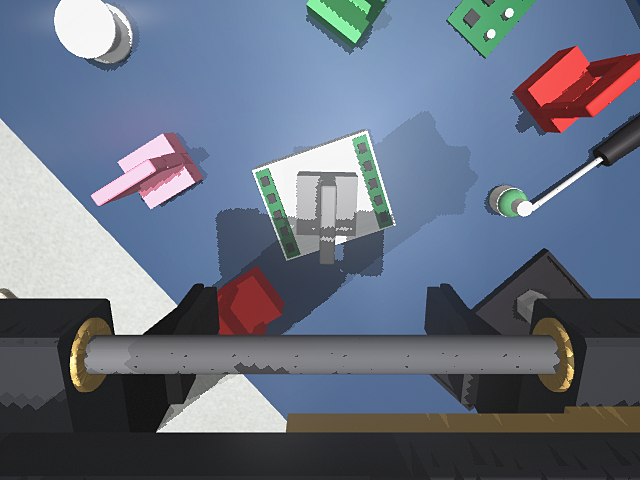

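The wrist picture shows the grey cover at (327,220) on the white module, with the handle bar nearly parallel to the image columns. The pink, red and green covers are well apart from it.

```bash
python3 - <<'E'
from h import *
P=np.load("w1_P.npy"); Pt=proj("top"); Ps=proj("scene")
print(tri([P,Pt,Ps],[(326.9,220.4),(351,284),(270,232)]).round(4), tri([P,Ps],[(326.9,220.4),(270,232)]).round(4),onz(P,(326.9,220.4),.14).round(4), tri([P,Pt,Ps],[(329.3,213.7),(351,285),(271,250)]).round(4))
# edges in wrist image of the cover
im=np.load("w1.npy"); g=cv2.cvtColor(im,cv2.COLOR_RGB2GRAY)
for row in (186,200,210,225,240,250): 
    d=np.abs(np.diff(g[row,285:370].astype(int))); k=np.where(d>25)[0]+285; print(row,k.tolist())
for col in (300,306,312,340,346,352):
    d=np.abs(np.diff(g[150:250,col].astype(int))); k=np.where(d>25)[0]+150; print("c",col,k.tolist())
E
```

```text
[ 0.4821 -0.0263  0.145 ] [ 0.4854 -0.026   0.1473] [ 0.4846 -0.0273  0.14  ] [ 0.4836 -0.0293  0.0982]
186 [295, 296, 315, 321, 336, 357, 364]
200 [296, 314, 320, 335, 336, 356]
210 [296, 315, 320, 336, 356, 358, 360, 361, 362, 364, 365]
225 [289, 291, 292, 293, 320, 321, 334, 355]
240 [295, 319, 320, 321, 323, 325, 326, 329, 330, 333, 334, 346, 348, 349]
250 [298, 299, 317, 318, 319, 334, 342]
c 300 [151, 153, 170, 171, 175, 218, 234]
c 306 [150, 151, 170, 171, 175, 219, 234]
c 312 [170, 171, 175, 218, 227, 228, 234]
c 340 [171, 175, 176, 219, 227, 229, 234, 235, 242, 243]
c 346 [171, 172, 176, 217, 227, 230, 235, 236, 237, 239, 240, 241]
c 352 [171, 172, 176, 218, 235, 238, 239]
```

Emit:
{"fn": "drive_tool", "kwargs": {
  "moves": [
    [[0.001, 0.003, 0.04, 0, 0, 0.02, 1], [0, 0, 0.045, 0, 0, 0, 1], [0, 0, 0.045, 0, 0, 0, 1], [0, 0, 0.03, 0, 0, 0, 1], [0, 0, 0.012, 0, 0, 0, 1], [0, 0, 0, 0, 0, 0, 0], [0, 0, 0, 0, 0, 0, 0], [0, 0, 0, 0, 0, 0, 0], [0, 0, 0, 0, 0, 0, 0], [0, 0, 0, 0, 0, 0, 0]]
  ],
  "squeeze": 20
}}

```text
time: 5.25
ee_pos: [0.4848, -0.0264, 0.1313]
eef_rot: [0.902, 0.432, 0.001, 0.0]
ft_force: [0.0, -0.8, -0.1]
width: 0.0551
grip_force: 0.0
```

Emit:
{"fn": "drive_tool", "kwargs": {
  "moves": [
    [[0, 0, 0, 0, 0, 0, 0], [0, 0, 0, 0, 0, 0, 0], [0, 0, 0, 0, 0, 0, 0], [0, 0, 0, 0, 0, 0, 0], [0, 0, 0, 0, 0, 0, 0], [0, 0, 0, 0, 0, 0, 0], [0, 0, 0, 0, 0, 0, 0], [0, 0, 0, 0, 0, 0, 0]]
  ]
}}

```text
time: 6.05
ee_pos: [0.4842, -0.0264, 0.1304]
eef_rot: [0.902, 0.432, -0.0, -0.0]
ft_force: [0.0, 0.0, -1.4]
width: 0.0119
grip_force: 20.0
```

```bash
python3 - <<'E'
from h import *
go(r.read_state()["ee_pos"]); print(r.read_state()["width"],r.read_state()["grip_force"])
E
```

```text
shift [0. 0. 0.] turn None yaw -38.8 pos [ 0.4842 -0.0264  0.1304] t 6.05
0.011866446474432892 19.990091014187783
```

Emit:
{"fn": "drive_tool", "kwargs": {
  "moves": [
    [[0, 0, -0.01, 0, 0, 0, 0], [0, 0, -0.03, 0, 0, 0, 0], [0, 0, -0.04, 0, 0, 0, 0], [0, 0, -0.04, 0, 0, 0, 0], [0.018, -0.014, -0.02, 0, 0, 0, 0], [0.038, -0.028, 0, 0, 0, 0, 0], [0.038, -0.028, 0, 0, 0, 0, 0], [0.038, -0.028, 0, 0, 0, 0, 0], [0.038, -0.028, 0, 0, 0, 0, 0], [0.019, -0.014, 0, 0, 0, 0, 0]]
  ]
}}

```text
time: 7.05
ee_pos: [0.4926, 0.2132, 0.271]
eef_rot: [0.901, 0.434, 0.0, -0.001]
ft_force: [0.3, -1.7, -1.5]
width: 0.012
grip_force: 20.0
```

Emit:
{"fn": "drive_tool", "kwargs": {
  "moves": [
    [[0, 0, 0, 0, 0, -0.14, 0], [0, 0, 0, 0, 0, -0.145, 0], [0, 0, 0, 0, 0, -0.145, 0], [0, 0, 0, 0, 0, -0.145, 0], [0, 0, 0, 0, 0, -0.145, 0], [0, 0, 0, 0, 0, -0.145, 0], [0, 0, 0, 0, 0, -0.145, 0], [0, 0, 0, 0, 0, -0.145, 0], [0, 0, 0, 0, 0, -0.145, 0], [0, 0, 0, 0, 0, -0.145, 0]]
  ]
}}

```text
time: 8.05
ee_pos: [0.4936, 0.2085, 0.2713]
eef_rot: [0.388, 0.922, 0.0, 0.0]
ft_force: [0.8, 0.6, -2.0]
width: 0.0119
grip_force: 20.0
```

Emit:
{"fn": "drive_tool", "kwargs": {
  "moves": [
    [[0, 0, 0, 0, 0, 0, 0], [0, 0, 0, 0, 0, 0, 0]]
  ]
}}

```text
time: 8.25
ee_pos: [0.4936, 0.2085, 0.271]
eef_rot: [0.393, 0.92, 0.0, 0.0]
ft_force: [0.2, -0.5, -1.0]
width: 0.0123
grip_force: 20.0
```

```bash
python3 c.py w2 hook_seat hook cover_grip cover_window; python3 - <<'E'
from h import *
for c in("scene","top"):
    im=r.camera(c); np.save(c+"2.npy",im)
    for q in("hook_seat","hook"):
        print(c,q,[(np.round(d["at"],1).tolist(),round(d["conf"],2)) for d in r.place_of(c,q)[:2]])
w=np.load("w2.npy"); s=np.load("scene2.npy"); t=np.load("top2.npy")
cr=lambda im,x,y,w,h: cv2.resize(im[y:y+h,x:x+w],(400,300),interpolation=cv2.INTER_CUBIC)
save("m2",np.vstack([cv2.resize(w,(800,600))[:300],np.hstack([cr(s,330,140,120,90),cr(t,170,205,100,75)])]))
save("m2",np.hstack([cv2.resize(w,(560,420)),np.vstack([cv2.resize(cr(s,330,140,120,90),(240,180)),cv2.resize(cr(t,170,205,100,75),(240,180)),np.zeros((60,240,3),np.uint8)])]))
E
```

```text
hook_seat [506.4 234.6] 0.9
hook [478.1 190.1] 0.86
cover_grip [317.6 326.1] 0.9
cover_grip [109.7 203.6] 0.63
cover_grip [271.8 115.3] 0.63
cover_window [129.8 199.8] 0.9
cover_window [  2.4 301. ] 0.68
shift [0. 0. 0.] turn None yaw 43.7 pos [0.4936 0.2085 0.271 ] t 8.25
scene hook_seat [([379.9, 163.5], 0.86)]
scene hook [([392.0, 217.2], 0.84)]
top hook_seat [([400.2, 230.4], 0.62), ([266.7, 182.8], 0.17)]
top hook []
```

View pics/m2.png

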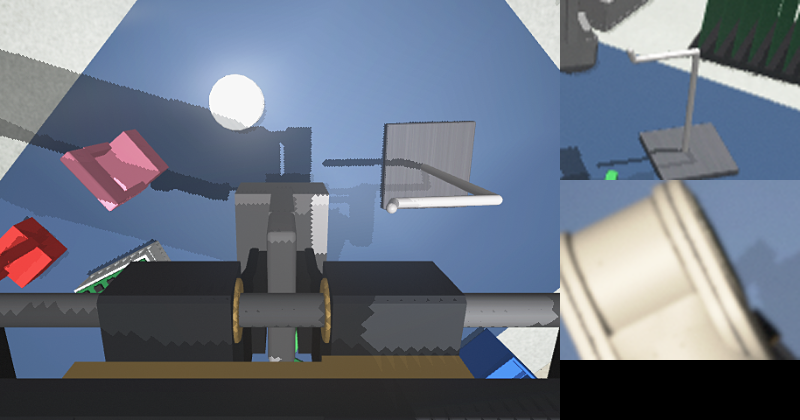

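The wrist picture shows the hook arm from tip (448,237) to post top (568,229) in full-frame pixels. The cover hangs straight in the grip.

```bash
python3 - <<'E'
from h import *
P=np.load("w2_P.npy"); Pt=proj("top"); Ps=proj("scene")
print("seat",tri([P,Ps],[(506.4,234.6),(380.2,163.7)]).round(4),tri([P,Pt,Ps],[(506.4,234.6),(212,238),(380.2,163.7)]).round(4),onz(P,(506.4,234.6),.164).round(4))
print("hook",tri([P,Pt,Ps],[(478.1,190.1),(211,238),(392,218)]).round(4))
# fine arm edges
im=np.load("w2.npy"); g=im.min(2).astype(int)
L=[]
for col in range(460,566,8):
    k=np.where(g[215:250,col]>165)[0]+215; 
    if len(k): L.append((col,k.mean())); print(col,k.min(),k.max(),end="; ")
L=np.array(L);p=np.polyfit(L[:,0],L[:,1],1)
a,b=[onz(P,(c,np.polyval(p,c)),.161) for c in(462,565)]
print(p,a,b,np.degrees(np.arctan2(*(b-a)[1::-1])))
print("tip",onz(P,(448,236.6),.178),"post",onz(P,(568,229),.163))
E
```

```text
seat [0.5764 0.2951 0.1717] [0.5801 0.2899 0.1747] [0.5813 0.2966 0.164 ]
hook [0.6112 0.3244 0.0024]
460 227 236; 468 226 236; 476 226 236; 484 226 236; 492 226 235; 500 225 235; 508 225 235; 516 225 235; 524 225 235; 532 224 234; 540 224 234; 548 224 234; 556 224 233; 564 223 233; [-3.09065934e-02  2.45717033e+02] [0.5597099  0.27785463 0.161     ] [0.6077092  0.32680431 0.161     ] 45.56164595703995
tip [0.54850011 0.26878316 0.178     ] post [0.60833622 0.32741728 0.163     ]
```

Emit:
{"fn": "drive_tool", "kwargs": {
  "moves": [
    [[0, 0, 0.03, 0, 0, -0.031, 0], [0, 0, 0.03, 0, 0, 0, 0], [0, 0, 0.017, 0, 0, 0, 0], [0, 0.02, 0, 0, 0, 0, 0], [0, 0.02, 0, 0, 0, 0, 0], [0, 0.02, 0, 0, 0, 0, 0], [0, 0.015, 0, 0, 0, 0, 0], [0, 0, 0, 0, 0, 0, 0]]
  ]
}}

```text
time: 9.6
ee_pos: [0.5463, 0.2637, 0.193]
eef_rot: [0.376, 0.927, -0.0, -0.0]
ft_force: [-0.7, -0.4, -1.0]
width: 0.0118
grip_force: 20.0
```

```bash
python3 - <<'E'
from h import *
go([.579,.2955,.194],45.5)
s=r.camera("scene"); w=r.camera("wrist")
a=cv2.resize(s[130:235,310:450],(560,420),interpolation=cv2.INTER_CUBIC)
save("m3",np.hstack([a,cv2.resize(w[150:480,300:540],(240,420))]))
E
```

```text
shift [-0.0013  0.0456 -0.001 ] turn 0.006 yaw 45.8 pos [0.5463 0.2637 0.193 ] t 9.6
```

View pics/m3.png

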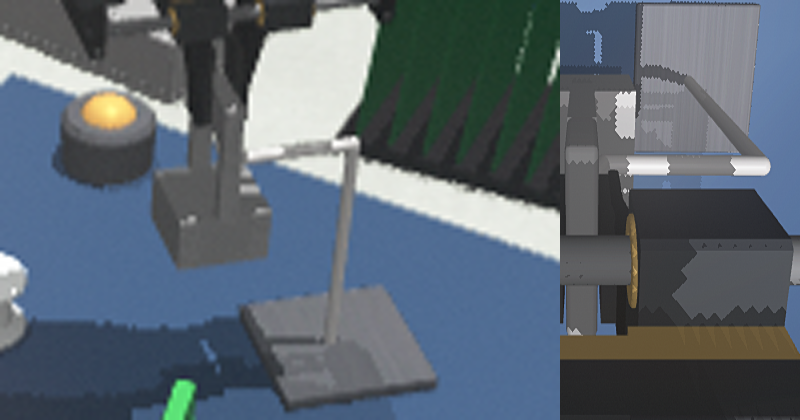

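The picture shows the tip entering the window behind the frame leg, with the bar above it and the cap below it. I'll go on along the arm.

Emit:
{"fn": "drive_tool", "kwargs": {
  "moves": [
    [[-0.001, 0.015, 0, 0, 0, 0, 0], [0, 0.015, 0, 0, 0, 0, 0], [0, 0.015, 0, 0, 0, 0, 0], [0, 0, 0.008, 0, 0, 0, 0], [0, 0, 0.007, 0, 0, 0, 0], [0, 0, 0, 0, 0, 0, 0]]
  ]
}}

```text
time: 10.3
ee_pos: [0.5769, 0.2925, 0.177]
eef_rot: [0.377, 0.926, -0.001, -0.001]
ft_force: [0.2, 0.8, -0.9]
width: 0.0119
grip_force: 20.0
```

Emit:
{"fn": "drive_tool", "kwargs": {
  "moves": [
    [[0, 0, 0.002, 0, 0, 0, 0], [0, 0, 0.002, 0, 0, 0, 0], [0, 0, 0, 0, 0, 0, 0]]
  ]
}}

```text
time: 10.6
ee_pos: [0.5779, 0.2937, 0.1745]
eef_rot: [0.376, 0.926, 0.0, -0.0]
ft_force: [-0.3, -0.1, -1.0]
width: 0.0115
grip_force: 20.0
```

Emit:
{"fn": "drive_tool", "kwargs": {
  "moves": [
    [[0, 0, 0.002, 0, 0, 0, 0], [0, 0, 0, 0, 0, 0, 0]]
  ]
}}

```text
time: 10.8
ee_pos: [0.5779, 0.2938, 0.1724]
eef_rot: [0.376, 0.926, -0.0, -0.0]
ft_force: [-0.4, -0.1, -1.4]
width: 0.0123
grip_force: 20.0
```

Emit:
{"fn": "drive_tool", "kwargs": {
  "moves": [
    [[0, 0, 0.002, 0, 0, 0, 0], [0, 0, 0, 0, 0, 0, 0]]
  ]
}}

```text
time: 11.0
ee_pos: [0.5779, 0.2938, 0.1703]
eef_rot: [0.376, 0.926, -0.0, -0.0]
ft_force: [0.3, -0.3, -1.2]
width: 0.0118
grip_force: 20.0
```

Emit:
{"fn": "drive_tool", "kwargs": {
  "moves": [
    [[0, 0, 0.0015, 0, 0, 0, 0], [0, 0, 0, 0, 0, 0, 0]]
  ]
}}

```text
time: 11.2
ee_pos: [0.5781, 0.2939, 0.1692]
eef_rot: [0.376, 0.926, 0.0, 0.0]
ft_force: [0.4, -1.1, -0.5]
width: 0.0118
grip_force: 20.0
```

Emit:
{"fn": "drive_tool", "kwargs": {
  "moves": [
    [[0, 0, 0.0015, 0, 0, 0, 0], [0, 0, 0, 0, 0, 0, 0]]
  ]
}}

```text
time: 11.4
ee_pos: [0.5782, 0.294, 0.1689]
eef_rot: [0.376, 0.926, 0.001, 0.0]
ft_force: [-2.8, -1.3, 9.1]
width: 0.0118
grip_force: 20.0
```

Emit:
{"fn": "drive_tool", "kwargs": {
  "moves": [
    [[0, 0, 0.001, 0, 0, 0, 0], [0, 0, 0, 0, 0, 0, 0]]
  ]
}}

```text
time: 11.6
ee_pos: [0.5783, 0.294, 0.1688]
eef_rot: [0.376, 0.926, 0.001, 0.0]
ft_force: [-5.7, -3.6, 14.3]
width: 0.0118
grip_force: 20.0
```

Contact comes exactly at the expected height (bar centre 0.179). I'll ease off, open a little and lift straight up.

Emit:
{"fn": "drive_tool", "kwargs": {
  "moves": [
    [[0, 0, -0.002, 0, 0, 0, 0], [0, 0, 0, 0, 0, 0, 0.12], [0, 0, 0, 0, 0, 0, 0.2], [0, 0, 0, 0, 0, 0, 0.27], [0, 0, 0, 0, 0, 0, 0.27], [0, 0, 0, 0, 0, 0, 0.27]]
  ]
}}

```text
time: 12.2
ee_pos: [0.5779, 0.2938, 0.1683]
eef_rot: [0.376, 0.926, -0.0, -0.0]
ft_force: [0.6, 1.4, 0.9]
width: 0.0223
grip_force: 0.0
```

Emit:
{"fn": "drive_tool", "kwargs": {
  "moves": [
    [[0, 0, -0.01, 0, 0, 0, 0.27], [0, 0, -0.03, 0, 0, 0, 0.27], [0, 0, -0.045, 0, 0, 0, 0.27], [0, 0, -0.045, 0, 0, 0, 0.5], [-0.02, -0.02, -0.01, 0, 0, 0, 1], [-0.0323, -0.0368, 0, 0, 0, 0, 1], [-0.0323, -0.0368, 0, 0, 0, 0, 1], [-0.0323, -0.0368, 0, 0, 0, 0, 1], [-0.0323, -0.0368, 0, 0, 0, 0, 1], [-0.0323, -0.0368, 0, 0, 0, 0, 1]]
  ]
}}

```text
time: 13.2
ee_pos: [0.5654, 0.0191, 0.3096]
eef_rot: [0.376, 0.926, 0.0, 0.0]
ft_force: [0.6, 0.3, 0.5]
width: 0.0715
grip_force: 0.0
```

Emit:
{"fn": "drive_tool", "kwargs": {
  "moves": [
    [[-0.0323, -0.0368, 0, 0, 0, 0, 1], [-0.0323, -0.0368, 0, 0, 0, 0, 1], [-0.0323, -0.0368, 0, 0, 0, 0, 1], [-0.0323, -0.0368, 0, 0, 0, 0, 1], [-0.0323, -0.0368, 0, 0, 0, 0, 1], [-0.0323, -0.0368, 0, 0, 0, 0, 1], [-0.0123, -0.0168, 0, 0, 0, 0.14, 1], [0, 0, 0, 0, 0, 0.145, 1], [0, 0, 0, 0, 0, 0.145, 1], [0, 0, 0, 0, 0, 0.145, 1]]
  ]
}}

```text
time: 14.2
ee_pos: [0.5477, -0.2932, 0.3093]
eef_rot: [0.626, 0.78, 0.0, 0.0]
ft_force: [-0.4, -0.6, 0.3]
width: 0.0872
grip_force: 0.0
```

Emit:
{"fn": "drive_tool", "kwargs": {
  "moves": [
    [[0, 0, 0, 0, 0, 0.145, 1], [0, 0, 0, 0, 0, 0.145, 1], [0, 0, 0, 0, 0, 0.145, 1], [0, 0, 0, 0, 0, 0.145, 1], [0, 0, 0, 0, 0, 0.145, 1], [0, 0, 0, 0, 0, 0, 1]]
  ]
}}

```text
time: 14.8
ee_pos: [0.5479, -0.2928, 0.3092]
eef_rot: [0.861, 0.509, 0.0, 0.0]
ft_force: [-0.1, 0.5, 0.5]
width: 0.0869
grip_force: 0.0
```

```bash
python3 c.py w3 socket_a nut_seat tray; python3 - <<'E'
from h import *
s=r.camera("scene"); np.save("scene3.npy",s); print([(np.round(d["at"],1).tolist(),round(d["conf"],2)) for d in r.place_of("scene","socket_a")[:3]])
w=np.load("w3.npy")
save("m4",np.hstack([cv2.resize(w,(533,400)),cv2.resize(s[135:235,340:406],(264,400))]))
E
```

```text
socket_a [358.1 162.5] 0.91
shift [0. 0. 0.] turn None yaw -28.8 pos [ 0.5479 -0.2928  0.3092] t 14.8
[([242.7, 376.2], 0.97), ([195.5, 362.3], 0.9)]
```

View pics/m4.png

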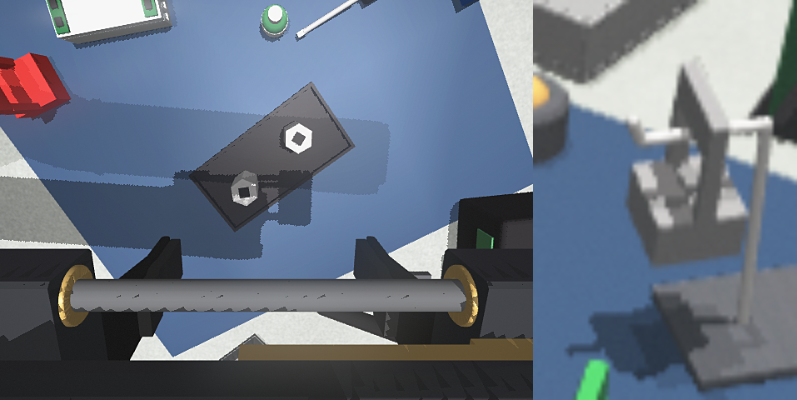

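The cover hangs on the hook (right crop). The sockets stand in the tray at wrist px (358,165), lit, and (294,227), in shadow.

```bash
cat > hexf.py <<'E'
from h import *
def hexfit(n,ctr,th,half=28):
    im=np.load(n+".npy"); P=np.load(n+"_P.npy"); u,v=ctr
    g=im.min(2)[v-half:v+half,u-half:u+half]
    m=(g>th).astype(np.uint8)
    cs=cv2.findContours(m,cv2.RETR_EXTERNAL,cv2.CHAIN_APPROX_NONE)[0]; c=max(cs,key=cv2.contourArea)
    c=cv2.convexHull(c)[:,0]+[u-half,v-half]
    X=np.array([onz(P,p,.059)[:2] for p in c])
    best=[]
    for a in np.arange(0,60,.5):
        w=[]; 
        A=[];b=[]
        for k in range(3):
            t=np.radians(a+60*k); q=X@[np.cos(t),np.sin(t)]; w.append(np.ptp(q)); A.append([np.cos(t),np.sin(t)]); b.append((q.max()+q.min())/2)
        best.append((sum(w),a,np.round(np.array(w)*1e3,1),np.linalg.lstsq(np.array(A),np.array(b),rcond=None)[0]))
    return min(best,key=lambda x:x[0])[1:]
if __name__=="__main__":
    im=np.load("w3.npy").min(2)
    for c in((358,165),(294,227)):
        print("levels",np.percentile(im[c[1]-20:c[1]+20,c[0]-20:c[0]+20],[5,25,50,75,95]))
        for th in(90,110,130,160,200):
            try: print(c,th,hexfit("w3",c,th))
            except Exception as e: print(c,th,e)
    P=np.load("w3_P.npy")
    print(onz(P,(358,162.5),.0315))
    Ps=proj("scene")
    print(tri([P,Ps],[(358.1,162.5),(242.7,376.2)]).round(4))
E
python3 hexf.py
```

```text
levels [ 63.95  97.   108.   246.   255.  ]
(358, 165) 90 (np.float64(1.0), array([70.3, 52.8, 73.5]), array([ 0.59532243, -0.27927653]))
(358, 165) 110 (np.float64(31.0), array([31. , 34.9, 32.1]), array([ 0.59482331, -0.27854669]))
(358, 165) 130 (np.float64(31.5), array([30.5, 30.6, 30.1]), array([ 0.59544709, -0.28032256]))
(358, 165) 160 (np.float64(31.5), array([30.4, 30.5, 29.9]), array([ 0.59537921, -0.28027823]))
(358, 165) 200 (np.float64(31.0), array([29.9, 30.5, 29.9]), array([ 0.59531575, -0.28028283]))
levels [ 42.  53.  98. 134. 203.]
(294, 227) 90 (np.float64(39.0), array([41.5, 36.3, 33.5]), array([ 0.51110349, -0.30191515]))
(294, 227) 110 (np.float64(39.5), array([30. , 30.4, 30.4]), array([ 0.50744981, -0.30587358]))
(294, 227) 130 (np.float64(39.5), array([30. , 29.4, 29.5]), array([ 0.50751262, -0.30591823]))
(294, 227) 160 (np.float64(41.5), array([14.5, 22.2, 28.8]), array([ 0.5040312 , -0.31152058]))
(294, 227) 200 (np.float64(9.5), array([8.9, 7.5, 5.7]), array([ 0.50505292, -0.31581104]))
[ 0.59740669 -0.28070857  0.0315    ]
[ 0.5981 -0.2808  0.0284]
```

Emit:
{"fn": "drive_tool", "kwargs": {
  "moves": [
    [[0.017, 0.018, 0.035, 0, 0, 0, 1], [0.017, 0.0175, 0.035, 0, 0, 0, 1], [0, 0, 0.048, 0, 0, 0, 1], [0, 0, 0.048, 0, 0, 0, 1], [0, 0, 0.045, 0, 0, 0, 1], [0, 0, 0.04, 0, 0, 0, 1], [0, 0, 0.02, 0, 0, 0, 1], [0, 0, 0.01, 0, 0, 0, 0], [0, 0, 0, 0, 0, 0, 0], [0, 0, 0, 0, 0, 0, 0]]
  ],
  "squeeze": 25
}}

```text
time: 16.1
ee_pos: [0.596, -0.2807, 0.0289]
eef_rot: [0.86, 0.51, 0.001, 0.001]
ft_force: [-0.7, -0.0, 0.3]
width: 0.0705
grip_force: 0.0
```

Emit:
{"fn": "drive_tool", "kwargs": {
  "moves": [
    [[0, 0, 0, 0, 0, 0, 0], [0, 0, 0, 0, 0, 0, 0], [0, 0, 0, 0, 0, 0, 0], [0, 0, 0, 0, 0, 0, 0], [0, 0, 0, 0, 0, 0, 0], [0, 0, 0, 0, 0, 0, 0], [0, 0, 0, 0, 0, 0, 0], [0, 0, 0, 0, 0, 0, 0]]
  ]
}}

```text
time: 16.9
ee_pos: [0.5953, -0.2802, 0.0276]
eef_rot: [0.86, 0.51, 0.0, -0.0]
ft_force: [1.1, 0.6, 1.4]
width: 0.0299
grip_force: 25.0
```

```bash
python3 - <<'E'
from h import *
go([.5953,-.2803,.028],31.3-60)
E
```

```text
shift [-0.0001  0.     -0.0004] turn -0.0 yaw -28.7 pos [ 0.5953 -0.2802  0.0276] t 16.9
```

Emit:
{"fn": "drive_tool", "kwargs": {
  "moves": [
    [[0, 0, -0.015, 0, 0, 0, 0], [0, 0, -0.04, 0, 0, 0, 0], [0, 0, -0.045, 0, 0, 0, 0], [0, 0, -0.045, 0, 0, 0, 0], [0.0217, -0.0378, -0.02, 0, 0, 0, 0], [0.0217, -0.0378, -0.02, 0, 0, 0, 0], [0.0217, -0.0378, -0.02, 0, 0, 0, 0], [0.0217, -0.0378, -0.02, 0, 0, 0, 0], [0.0217, -0.0378, 0, 0, 0, 0, 0], [0.0217, -0.0378, 0, 0, 0, 0, 0]]
  ]
}}

```text
time: 17.9
ee_pos: [0.4579, -0.0562, 0.2538]
eef_rot: [0.86, 0.509, 0.001, 0.0]
ft_force: [0.8, 1.5, -1.4]
width: 0.0297
grip_force: 25.0
```

Emit:
{"fn": "drive_tool", "kwargs": {
  "moves": [
    [[0, 0, 0, 0, 0, 0, 0], [0, 0, 0, 0, 0, 0, 0]]
  ]
}}

```text
time: 18.1
ee_pos: [0.4586, -0.0568, 0.2534]
eef_rot: [0.86, 0.51, 0.001, -0.0]
ft_force: [0.1, -0.9, -1.8]
width: 0.0301
grip_force: 25.0
```

```bash
python3 c.py w4 nut_seat module; python3 - <<'E'
from h import *
r.camera("scene"); r.camera("top")
for c in("scene","top"):
  for q in("nut_seat","module"):
    print(c,q,[(np.round(d["at"],1).tolist(),round(d["conf"],2)) for d in r.place_of(c,q)[:2]])
w=np.load("w4.npy"); save("w4",np.hstack([cv2.resize(w,(480,360)),cv2.resize(w[90:210,270:370],(300,360),interpolation=cv2.INTER_CUBIC)]))
E
```

```text
nut_seat [331.9 165.8] 0.7
module [331.4 163.2] 0.95
shift [0. 0. 0.] turn None yaw -28.6 pos [ 0.4586 -0.0568  0.2534] t 18.1
scene nut_seat [([268.9, 262.4], 0.74), ([376.0, 312.0], 0.72)]
scene module [([270.1, 282.5], 0.88)]
top nut_seat [([351.2, 288.2], 0.63), ([456.7, 262.2], 0.48)]
top module []
```

View pics/w4.png

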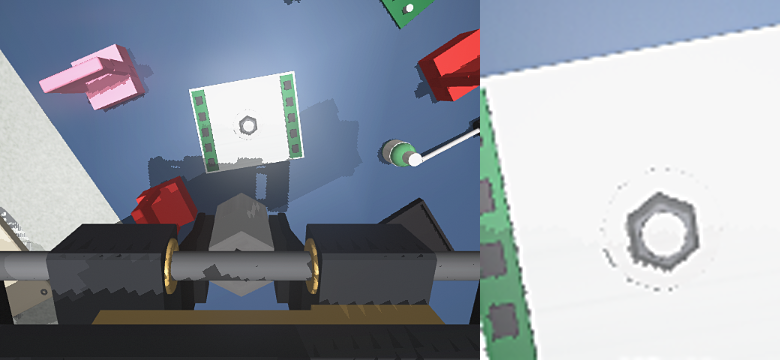

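The wrist picture shows the module with the bare nut at about (331,167), with a faint washer ring around it. Next I'll fit its hexagon.

```bash
python3 - <<'E'
from h import *
im=np.load("w4.npy"); P=np.load("w4_P.npy")
g=im.min(2)[146:190,308:354]
for th in(150,180,205,225):
    m=(g<th).astype(np.uint8); cs=cv2.findContours(m,cv2.RETR_EXTERNAL,cv2.CHAIN_APPROX_NONE)[0]; c=max(cs,key=cv2.contourArea)
    c=cv2.convexHull(c)[:,0]+[308,146]
    for z in(.052,.056):
        X=np.array([onz(P,p,z)[:2] for p in c]); best=[]
        for a in np.arange(-30,30,.5):
            A=[];b=[];w=[]
            for k in range(3):
                t=np.radians(a+60*k); d=[np.cos(t),np.sin(t)]; q=X@d; w.append(np.ptp(q)); A.append(d); b.append((q.max()+q.min())/2)
            best.append((sum(w),a,np.round(np.array(w)*1e3,1),np.linalg.lstsq(np.array(A),np.array(b),rcond=None)[0]))
        print(th,z,min(best,key=lambda x:x[0])[1:])
# washer ring: dark-ish points in white around
g2=im.min(2); yy,xx=np.mgrid[140:195,300:362]; s=g2[140:195,300:362]; d=np.hypot(xx-330,yy-167)
k=(s<245)&(d>15.5)&(d<24); pts=np.c_[xx[k],yy[k]].astype(np.float32); print(len(pts))
X=np.array([onz(P,p,.0475)[:2] for p in pts])
A=np.c_[2*X,np.ones(len(X))]; s_=np.linalg.lstsq(A,(X**2).sum(1),rcond=None)[0]; print("washer",s_[:2],np.sqrt(s_[2]+s_[:2]@s_[:2]))
# hole in nut (stud circle, bright) centre at z=.06
m=((g>225).astype(np.uint8)); n,l,st,ce=cv2.connectedComponentsWithStats(m); i=l[167-146,331-308]; print("hole",ce[i]+[308,146],st[i],onz(P,ce[i]+[308,146],.060))
# module corners yaw via strips: green mask
hsv=cv2.cvtColor(im,cv2.COLOR_RGB2HSV); gm=((hsv[...,0]>40)&(hsv[...,0]<85)&(hsv[...,1]>90)).astype(np.uint8); gm[:80]=0;gm[:, :240]=0;gm[:,410:]=0;gm[235:]=0
ys,xs=np.nonzero(gm)
for s in(xs<330,xs>=330):
    b=cv2.minAreaRect(np.c_[xs[s],ys[s]].astype(np.float32)); X=[onz(P,p,.051) for p in cv2.boxPoints(b)]; print(np.mean(X,0).round(4), [np.degrees(np.arctan2(*(X[i+1]-X[i])[1::-1])).round(1) for i in range(3)])
E
```

```text
150 0.052 (np.float64(-19.5), array([19.3, 19.9, 19.7]), array([ 0.48379116, -0.02662028]))
150 0.056 (np.float64(-19.5), array([19. , 19.6, 19.5]), array([ 0.48391985, -0.02619721]))
180 0.052 (np.float64(-20.0), array([20.1, 21. , 20.1]), array([ 0.48322761, -0.02664185]))
180 0.056 (np.float64(-20.0), array([19.9, 20.8, 19.9]), array([ 0.48336249, -0.02621854]))
205 0.052 (np.float64(-20.0), array([20.3, 21. , 20.1]), array([ 0.48330109, -0.026674  ]))
205 0.056 (np.float64(-20.0), array([20.1, 20.8, 19.9]), array([ 0.48343516, -0.02625034]))
225 0.052 (np.float64(-19.5), array([20.5, 21. , 20.2]), array([ 0.48332918, -0.02666613]))
225 0.056 (np.float64(-19.5), array([20.2, 20.7, 19.9]), array([ 0.48346294, -0.02624256]))
361
washer [ 0.48247402 -0.02716231] 0.016783039703696604
hole [330.83229814 167.49068323] [ 16  15  15  14 161] [ 0.48401214 -0.0262394   0.06      ]
[ 0.4385 -0.0063  0.051 ] [np.float64(-17.8), np.float64(-108.7), np.float64(162.9)]
[ 0.5311 -0.0424  0.051 ] [np.float64(-21.8), np.float64(-108.6), np.float64(158.7)]
```

Emit:
{"fn": "drive_tool", "kwargs": {
  "moves": [
    [[0.02, 0.0037, 0.03, 0, 0, 0, 0], [0.0185, 0.0037, 0.03, 0, 0, 0, 0], [0, 0, 0.04, 0, 0, -0.075, 0], [0, 0, 0.035, 0, 0, -0.077, 0], [0, 0, 0.018, 0, 0, 0, 0], [0, 0, 0, 0, 0, 0, 0], [0, 0, 0, 0, 0, 0, 0]]
  ]
}}

```text
time: 19.25
ee_pos: [0.4842, -0.027, 0.1001]
eef_rot: [0.819, 0.573, -0.0, 0.0]
ft_force: [0.4, -0.3, -0.3]
width: 0.03
grip_force: 25.0
```

```bash
python3 - <<'E'
from h import *
go([.4835,-.0265,.084],-19.8)
E
```

```text
shift [ 0.0003 -0.0009  0.0161] turn -0.004 yaw -20.0 pos [ 0.4842 -0.027   0.1001] t 19.25
```

Emit:
{"fn": "drive_tool", "kwargs": {
  "moves": [
    [[0, -0.0008, 0.012, 0, 0, -0.004, 0], [0, 0, 0.003, 0, 0, 0, 0], [0, 0, 0.002, 0, 0, 0, 0], [0, 0, 0.002, 0, 0, 0, 0], [0, 0, 0, 0, 0, 0, 0]]
  ]
}}

```text
time: 19.75
ee_pos: [0.4831, -0.0265, 0.0805]
eef_rot: [0.818, 0.575, 0.0, -0.0]
ft_force: [-0.6, -0.0, -1.0]
width: 0.0297
grip_force: 25.0
```

Emit:
{"fn": "drive_tool", "kwargs": {
  "moves": [
    [[0, 0, 0.002, 0, 0, 0, 0], [0, 0, 0, 0, 0, 0, 0]]
  ]
}}

```text
time: 19.95
ee_pos: [0.4831, -0.0265, 0.0784]
eef_rot: [0.818, 0.575, -0.0, -0.0]
ft_force: [0.7, 0.1, -1.9]
width: 0.0297
grip_force: 25.0
```

Emit:
{"fn": "drive_tool", "kwargs": {
  "moves": [
    [[0, 0, 0.002, 0, 0, 0, 0], [0, 0, 0, 0, 0, 0, 0]]
  ]
}}

```text
time: 20.15
ee_pos: [0.4831, -0.0265, 0.0764]
eef_rot: [0.818, 0.575, -0.0, -0.0]
ft_force: [0.2, -0.5, -2.0]
width: 0.03
grip_force: 25.0
```

No resistance below the height where the small socket would stop, so this is the fitting one. I'll go on down to the washer.

Emit:
{"fn": "drive_tool", "kwargs": {
  "moves": [
    [[0, 0, 0.002, 0, 0, 0, 0], [0, 0, 0, 0, 0, 0, 0]]
  ]
}}

```text
time: 20.35
ee_pos: [0.4831, -0.0265, 0.0743]
eef_rot: [0.818, 0.575, 0.0, -0.0]
ft_force: [0.1, 0.0, -1.4]
width: 0.0297
grip_force: 25.0
```

Emit:
{"fn": "drive_tool", "kwargs": {
  "moves": [
    [[0, 0, 0.0015, 0, 0, 0, 0], [0, 0, 0, 0, 0, 0, 0]]
  ]
}}

```text
time: 20.55
ee_pos: [0.4831, -0.0265, 0.0729]
eef_rot: [0.818, 0.575, 0.0, -0.0]
ft_force: [-0.2, 0.8, -1.2]
width: 0.0297
grip_force: 25.0
```

Emit:
{"fn": "drive_tool", "kwargs": {
  "moves": [
    [[0, 0, 0.0015, 0, 0, 0, 0], [0, 0, 0, 0, 0, 0, 0]]
  ]
}}

```text
time: 20.75
ee_pos: [0.4832, -0.0266, 0.0715]
eef_rot: [0.818, 0.575, 0.0, -0.0]
ft_force: [0.3, -0.5, -0.9]
width: 0.0293
grip_force: 25.0
```

Emit:
{"fn": "drive_tool", "kwargs": {
  "moves": [
    [[0, 0, 0.001, 0, 0, 0, 0], [0, 0, 0, 0, 0, 0, 0]]
  ]
}}

```text
time: 20.95
ee_pos: [0.4833, -0.0265, 0.0715]
eef_rot: [0.818, 0.575, 0.0, -0.0]
ft_force: [-5.0, 0.0, 13.1]
width: 0.0297
grip_force: 25.0
```

Contact at TCP 0.0715, exactly the washer height. One last look at everything before handing in.

```bash
python3 - <<'E'
from h import *
s=r.camera("scene"); save("end",cv2.resize(s[130:430,140:460],(800,600)) if 0 else s[130:430,140:460],1.9)
E
```

```text
(no output)
```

View pics/end.png

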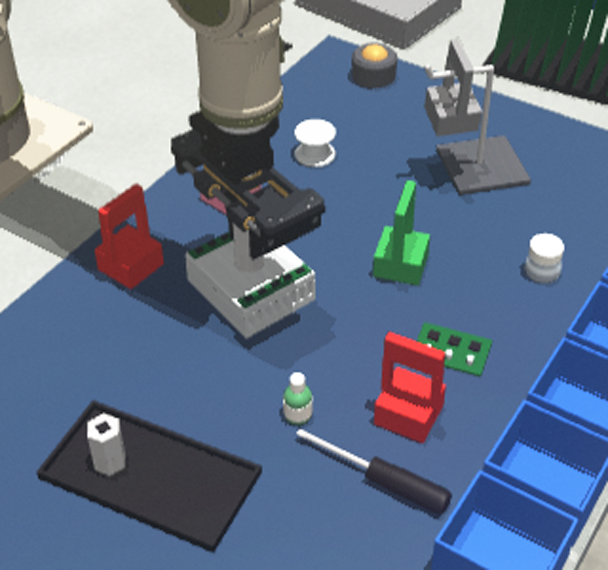

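The picture shows the cover hanging on the hook at (455,95), the socket gripped upright on the nut at (250,250), the other socket upright in the tray at (105,445), and nothing else disturbed.

```bash
python3 -c "
from bench import r
print(r.close_job())"
```

```text
the job is handed in; nothing more can be done
None
```

The job is handed in: the grey cover hangs on the hook, and the fitting socket is gripped, upright and seated on the washer; it was the first one I tried, so the other was never tried on the nut and still stands upright in the tray.

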